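# Cue the artist's next colour

### The job

Show the artist what to colour next: point at the blue marker in the stand by holding the fingertips just above its cap, about two centimetres off, for two full seconds, then point in the same way at the balloon drawn on the sketchbook page, about two centimetres above its middle. Then press the orange call button fully down, let it spring back and come clear. Never touch the markers in the stand, the stand or the sketchbook, and leave everything else on the table where it is.

Things in the scene. Friction and masses are not known exactly. Their poses are not given: they have to be found in the camera images.
- blue_marker: A 22 mm round art marker, white with a blue cap, 135 mm long, standing upright in one of the stand's sockets, cap up; origin at the centre of its underside, z up along the marker. Its top stands 145 mm above the table. The marker to point at.
- blue_cap (a point): Centre of the flat top of the blue cap, the thing to point at; neighbouring markers' caps are at the same height, 46 mm away centre to centre.
- stand: Fixed white marker stand, a block 100 x 150 x 50 mm (x, y, z) with six round sockets 40 mm deep in two rows of three, 46 mm apart; five hold a marker, one is empty; which marker stands where varies. Origin at the centre of its underside.
- sketchbook: Fixed open sketchbook lying flat, 165 x 225 mm, 12 mm thick, white page up, steel binding coil along the far (+x) edge standing 1 mm above the page. On the page are three line drawings side by side, 68 mm apart: a balloon, a gift box and a fir tree, in varying order. Origin at the centre of its underside.
- balloon: Line drawing of a round balloon, 44 mm across, with a short string towards -x; flat ink on the page. Origin at the centre of the round part, on the page's surface, 12 mm above the table. The drawing to point at.
- gift: Line drawing of a square gift box with a ribbon, 40 mm, flat on the page; origin at its middle. Not the one to point at.
- tree: Line drawing of a triangular fir tree, 50 mm, flat on the page; origin at its middle. Not the one to point at.
- call (a joint): Travel of the orange push button, straight down: 0 m released, 0.006 m fully pressed; fully down takes 5 N and it springs back.
- call_top (a point): Centre of the top of the orange push button, 40 mm across, 22 mm above the table when released, in a fixed white round housing 56 mm across and 12 mm high; faces up.
- mug: Loose white mug, 80 mm across, 90 mm high; origin at the centre of its underside. To be left alone.
- eraser: Loose grey eraser, 22 x 45 x 12 mm, lying on the far part of the sketchbook page; origin at the centre of its underside. To be left alone.
- flat_marker: Loose beige-capped marker, 140 x 18 x 18 mm, lying flat on the table beyond the sketchbook; origin under the middle of its 95 mm barrel; its y axis runs towards the cap, which ends 92 mm from the origin. To be left alone.
- tape: Loose cardboard tape ring, 68 mm across, 18 mm high, lying flat; origin at the centre of its underside. To be left alone.
- red_marker: A 22 mm round art marker, white with a red cap, 135 mm long, standing upright in one of the stand's sockets, cap up; origin at the centre of its underside, z up along the marker. Its top stands 145 mm above the table. To be left alone.
- yellow_marker: A 22 mm round art marker, white with a yellow cap, 135 mm long, standing upright in one of the stand's sockets, cap up; origin at the centre of its underside, z up along the marker. Its top stands 145 mm above the table. To be left alone.
- green_marker: A 22 mm round art marker, white with a green cap, 135 mm long, standing upright in one of the stand's sockets, cap up; origin at the centre of its underside, z up along the marker. Its top stands 145 mm above the table. To be left alone.
- pink_marker: A 22 mm round art marker, white with a pink cap, 135 mm long, standing upright in one of the stand's sockets, cap up; origin at the centre of its underside, z up along the marker. Its top stands 145 mm above the table. To be left alone.
Mind the look-alikes: they are no part of the job. Leave any black look-alike of the part that bears call alone. What is shaped like the blue_marker but black is not meant.

How it is judged (in metres and radians):
On the way, in this order (a step that is already met when the one before it is completed fails the run):
1. the fingertips dwell just above the blue marker's cap for two seconds (horizontal distance between the grasp point and blue_cap below 0.02 m and z of the grasp point in the frame of blue_cap between 0 and 0.065 m), for 1.8 s.
2. the fingertips dwell just above the drawn balloon for two seconds (horizontal distance between the grasp point and balloon below 0.024 m and z of the grasp point in the frame of balloon between 0 and 0.065 m), for 1.8 s.
3. the call button is pressed down (value of joint call above 0.0045 m).
At the end, for the whole second after the job is handed in: The button has been pressed at least 4.5 mm after both pointings and is back up (within 1.5 mm); all five markers stand in their sockets where they were (5 mm), and mug, eraser, lying marker and tape are where they were (12 mm) (value of joint call below 0.0015 m and distance of each of blue_marker, red_marker, yellow_marker, green_marker, pink_marker from where it was at the start of the episode below 0.005 m and angle between each of blue_marker, red_marker, yellow_marker, green_marker, pink_marker's own z axis and vertical below 0.15 rad and distance of each of mug, eraser, flat_marker, tape from where it was at the start of the episode below 0.012 m); the robot touches nothing.
It fails at once if the robot touches a marker in the stand (contact force between any of the fingers, the arm and blue_marker above 0.3 N or contact force between any of the fingers, the arm and red_marker above 0.3 N or contact force between any of the fingers, the arm and yellow_marker above 0.3 N or contact force between any of the fingers, the arm and green_marker above 0.3 N or contact force between any of the fingers, the arm and pink_marker above 0.3 N).
It fails at once if the robot touches the stand (contact force between any of the fingers, the arm and stand above 0.3 N).
It fails at once if the robot touches the sketchbook (contact force between any of the fingers, the arm and sketchbook above 0.3 N).
It fails at once if a marker is moved, lifted or tipped (distance of any of blue_marker, red_marker, yellow_marker, green_marker, pink_marker from where it was at the start of the episode above 0.006 m).
It fails at once if the mug, eraser, lying marker or tape is moved or lifted (distance of any of mug, eraser, flat_marker, tape from where it was at the start of the episode above 0.012 m).
It also fails if it takes over 51 s, if anything falls off the work surface, if the arm or the gripper's body presses on something with over 40 N, if the wrist force passes 120 N, or if a joint passes its speed limit or range.

### The arm

A 6-joint arm with a two-finger parallel gripper is mounted at the origin on the work surface. World frame = base frame: x ahead of the robot, y to its left, z up, the work surface at z = 0. Lengths are in m, angles in degrees, forces in N, time in s.
With the tool pointing down it reaches from about 0.375 to 0.9 m from the base axis. Payload 3.1 kg.
Tool frame: the origin (TCP) lies between the finger pads; the fingertips stand 14 mm ahead of it and the grasp point (between the pads) lies 5 mm behind it; z points along the fingers, y is the direction in which the jaws open and shut (so a half turn about z gives the same grasp; the last joint's range is limited). The gripper opens to 87 mm and grips with 3 to 60 N. Pads are 19 mm wide; open, the fingers measure 117 mm over their backs; the gripper's body (75 mm by 190 mm) begins 51 mm behind the grasp point.
Start: joints at [-76.92, 30.224, 82.088, -0, 67.689, -10.227], TCP at [0.247, -0.574, 0.237] pointing down, gripper open.
Joint ranges: [-176.69, 176.69], [-43.24, 126.21], [12.49, 139.97], [-82, 262], [0, 151.66], [-163.58, 163.58]. Speed limits (degrees/s): [159.86, 159.86, 180, 180, 180, 180].

### API

Orientations are given as [roll, pitch, yaw] about the fixed x, y, z axes, in that order (R = Rz(yaw) Ry(pitch) Rx(roll)).
In Python, from bench import sense, capture, camera_params, job_done, trace, tip_of gives the robot as it stands. The module is installed in compiled form; this text tells all that it offers.
- The arm moves only by the shell command python3 -m inch 'ROWS' [OPENING] [FORCE]. ROWS is JSON, a list of rows, each an object with "travel": the shift along the world's x, y, z in mm, a list of three; "rot": the turn, a rotation vector about the world's x, y, z in degrees, a list of three. A call has 1 to 5 rows; each row is the pose to reach, as a shift and turn from the pose measured when the call began; what a row does not reach only later rows make up. A row lasts 1/8 s, in which the tool goes at most 62.5 mm and 10.7 degrees, less where a joint would pass 70% of its speed; a pose out of reach is approached as far as the arm can. A call with a gripper value outside its range is refused whole. OPENING is the opening, from 0 (shut) to 1 (fully open), set as the call begins (- or left out, the last holds). The fingers move at their own pace and stop on an object; FORCE is the grip in N (left out, the last holds). Time passes only in rows, so rows that repeat a pose let the fingers close. It gives the time, the measured TCP pose, the force and the opening at its end, in the units of the state.
- sense(): the state, without advancing time (a new reading comes with each control period).
- capture(name): name is "scene" or "top" or "wrist"; returns the picture (480x640x3 uint8, red, green, blue); there is no depth.
- camera_params(name): a dict with "fx", "fy", "cx", "cy" (pixels), "R" (3x3) and "t" (3): a world point X has camera coordinates R X + t. Camera axes: x right, y down, z forward; pixel columns grow to the right and rows downward; lengths in m; the calibration is good to about 2 mm. A picture is of the moment at which its call begins: read the wrist's pose just before it. camera_params takes no time and is no camera call; for the wrist camera it gives the pose at the moment of the call.
- job_done(): hands the job in, once; it reports no verdict.
Trained networks look in the newest picture that a camera, given by its name, has taken for a name from the list of things; names that differ only in an ending like _2 or _b are one class to them, and where a whole thing is asked for, a point or a joint stands for the part that bears it (a point fixed in the world has none). Each returns a list of dicts, best first, with "confidence" (0 to 1); they miss things now and then, are a little off and sometimes report something else, mostly with a low value. They report only what shows in the picture. A call takes as long as a camera call. They do not tell look-alikes from the thing itself.
- trace(camera, thing): "pixels" (480x640 bool, what is visible of it) and "rect" ([left, top, width, height] in pixels, round what is visible of it).
- tip_of(camera, thing): "xy" ([column, row] in pixels: a listed point, or the origin of a listed thing).
The state is a dict: "clock": time; "joint_positions": joint angles; "joint_vel": joint speeds; "tau": joint torques, N m; "tcp_pos": TCP position; "tool_rot": TCP orientation; "contact_force": force on the tool from outside, world axes, zero at the start; "moment": the same for the moment, N m; "finger_gap": finger opening in m.
Only numpy, scipy, OpenCV 4.12 (cv2) and the standard library are available. Lean on these libraries where they do the work, as an engineer would, in place of code of your own. Each camera call takes 0.05 s, during which the arm holds its last target.

## Working session

There is one attempt and no reset: what is moved stays moved. The work goes in short steps, Python scripts to look and compute and a shell command to move; the robot and the scene stay as the last step left them, time stands still between calls to the robot, and variables do not carry over. Pictures are saved under pics/ and viewed, and the job is handed in when it is done.

```bash
mkdir -p pics; cat > h.py <<'E'
import numpy as np, cv2
from bench import *
def ray(P,u,v,z):
    R=np.array(P["R"]);t=np.array(P["t"])
    d=R.T@np.array([(u-P["cx"])/P["fx"],(v-P["cy"])/P["fy"],1]);c=-R.T@t
    return c+d*(z-c[2])/d[2]
E
python3 - <<'E'
from h import *
for c in ["top","scene"]:
    P=camera_params(c); im=capture(c); cv2.imwrite(f"pics/{c}0.png",im[:,:,::-1])
    for n,z in [("blue_cap",.145),("balloon",.012),("call_top",.022),("gift",.012),("tree",.012),("mug",0),("tape",0),("flat_marker",0),("stand",0)]:
        for d in tip_of(c,n)[:3]:
            print(c,n,np.round(d["xy"],1),round(d["confidence"],2),np.round(ray(P,*d["xy"],z),3))
s=sense();print(s["clock"],s["tcp_pos"],s["tool_rot"],s["finger_gap"])
E
```

```text
top blue_cap [173.  340.3] 0.84 [0.346 0.257 0.145]
top blue_cap [175. 291.] 0.67 [0.441 0.258 0.145]
top blue_cap [308.5 288.4] 0.66 [ 0.446 -0.005  0.145]
top balloon [305.1 288.7] 0.52 [0.45  0.007 0.012]
top call_top [439.4 171.5] 0.71 [ 0.72  -0.303  0.022]
top call_top [452.1 260.6] 0.59 [ 0.513 -0.324  0.022]
top call_top [441.6 309.8] 0.51 [ 0.403 -0.296  0.022]
top gift [363.7 278.5] 0.55 [ 0.473 -0.125  0.012]
top gift [154.1 285. ] 0.41 [0.459 0.346 0.012]
top tree [335.7 284.4] 0.4 [ 0.46  -0.062  0.012]
top mug [436.5 171.7] 0.74 [ 0.726 -0.302  0.   ]
top tape [211.6 184.8] 0.62 [0.693 0.228 0.   ]
top flat_marker [307.6 183.3] 0.92 [0.697 0.003 0.   ]
top stand [180.3 278.6] 0.91 [0.474 0.291 0.   ]
scene blue_cap [463.4 158.3] 0.93 [0.353 0.255 0.145]
scene blue_cap [463.4 189.6] 0.46 [0.439 0.252 0.145]
scene blue_cap [315.4 226.8] 0.28 [ 0.567 -0.049  0.145]
scene balloon [345.8 217.6] 0.6 [0.45  0.01  0.012]
scene balloon [189.7 316.7] 0.3 [ 0.733 -0.294  0.012]
scene call_top [218.9 183.4] 0.66 [ 0.393 -0.302  0.022]
scene call_top [438.9 327.7] 0.62 [0.705 0.222 0.022]
scene call_top [202.3 225.9] 0.49 [ 0.516 -0.314  0.022]
scene gift [286.9 221.7] 0.46 [ 0.477 -0.125  0.012]
scene tree [316.6 220.7] 0.55 [ 0.466 -0.057  0.012]
scene mug [189. 318.] 0.9 [ 0.731 -0.298  0.   ]
scene tape [440.5 325.5] 0.88 [0.691 0.23  0.   ]
scene flat_marker [335.8 323.3] 0.81 [0.709 0.01  0.   ]
scene stand [465.4 239.4] 0.67 [0.471 0.29  0.   ]
1.0 [ 0.24729227 -0.57398647  0.23655709] [1.79998086e+02 2.42727903e-03 2.33095452e+01] 0.08692397218485727
```

View pics/top0.png

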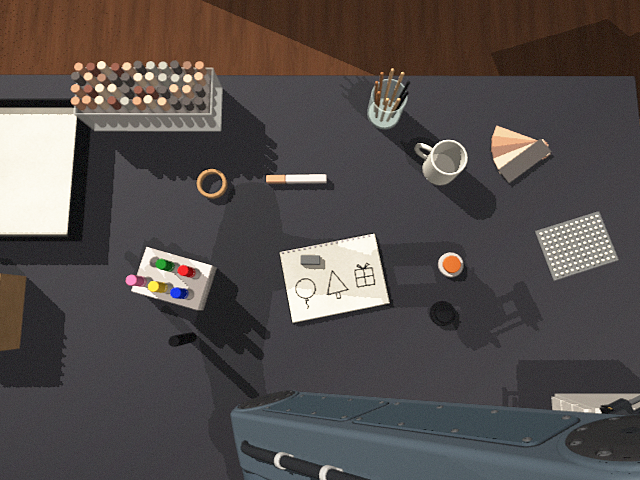

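View pics/scene0.png

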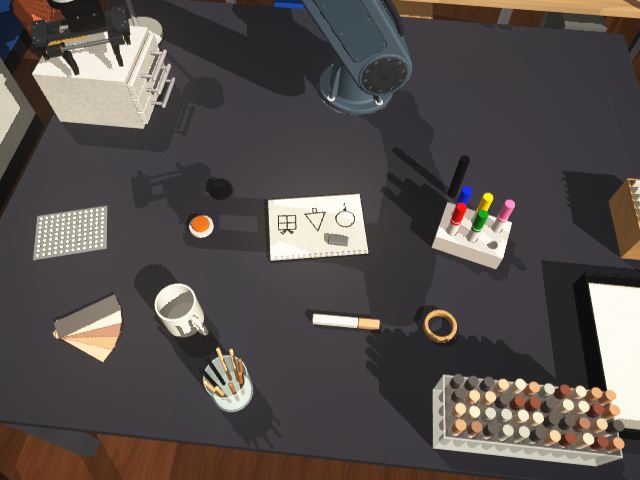

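Top view: the blue cap is at about (175,291), in the row nearest the robot. A tall black look-alike stands at (182,339). The balloon is on the left of the page at (305,289), the orange button is at (452,264), and a black button is at (442,313). Both cameras agree on blue cap (0.440, 0.255), balloon (0.450, 0.008) and button (0.515, -0.32).

```bash
python3 -m inch '[{"travel":[30,50,5],"rot":[0,0,0]},{"travel":[60,100,10],"rot":[0,0,0]},{"travel":[95,150,13],"rot":[0,0,0]},{"travel":[125,200,13],"rot":[0,0,0]},{"travel":[155,250,13],"rot":[0,0,0]}]' 0 10
```

```text
clock: 1.62
tcp_pos: [0.4032, -0.3225, 0.2499]
tool_rot: [179.9, -0.0, 23.3]
contact_force: [1.1, -0.1, -0.4]
finger_gap: 0.045
```

```bash
python3 - <<'E'
from h import *
# segment colors in top/scene for refinement
for c in ["top","scene"]:
    im=cv2.imread(f"pics/{c}0.png");h=cv2.cvtColor(im,cv2.COLOR_BGR2HSV);P=camera_params(c)
    o=cv2.inRange(h,(5,170,150),(15,255,255)); n,l,st,ce=cv2.connectedComponentsWithStats(o)
    for i in range(1,n):
        if st[i,4]>60: print(c,"orange",st[i],np.round(ray(P,*ce[i],.022),3))
    o=cv2.inRange(h,(110,150,60),(130,255,255)); n,l,st,ce=cv2.connectedComponentsWithStats(o)
    for i in range(1,n):
        if st[i,4]>40: print(c,"blue",st[i],ce[i],np.round(ray(P,*ce[i],.13),3))
E
```

```text
top orange [443 256  18  17 229] [ 0.505 -0.322  0.022]
top blue [170 288  18  11 148] [178.31081081 292.76351351] [0.438 0.256 0.13 ]
scene orange [192 216  17  16 219] [ 0.51  -0.321  0.022]
scene orange [238 359   5  25  61] [ 0.838 -0.166  0.022]
scene blue [274   0  32   9 228] [288.98684211   3.75      ] [-0.158 -0.203  0.13 ]
scene blue [456 186  16  19 175] [464.40571429 194.67428571] [0.441 0.258 0.13 ]
```

```bash
python3 -m inch '[{"travel":[15,60,0],"rot":[0,0,0]},{"travel":[30,120,0],"rot":[0,0,0]},{"travel":[45,180,0],"rot":[0,0,0]},{"travel":[55,240,0],"rot":[0,0,0]},{"travel":[60,300,0],"rot":[0,0,0]}]'
python3 -m inch '[{"travel":[0,60,0],"rot":[0,0,0]},{"travel":[-5,120,0],"rot":[0,0,0]},{"travel":[-10,180,0],"rot":[0,0,0]},{"travel":[-17,230,0],"rot":[0,0,0]},{"travel":[-23,270,0],"rot":[0,0,0]}]'
```

```text
clock: 2.25
tcp_pos: [0.4639, -0.0207, 0.2502]
tool_rot: [179.9, -0.1, 23.3]
contact_force: [0.9, -0.4, 0.5]
finger_gap: 0.0013
clock: 2.88
tcp_pos: [0.4404, 0.2515, 0.2505]
tool_rot: [179.9, -0.1, 23.4]
contact_force: [0.6, -0.3, 0.1]
finger_gap: 0.0004
```

```bash
python3 - <<'E'
from h import *
P=camera_params("wrist"); im=capture("wrist"); cv2.imwrite("pics/w1.png",im[:,:,::-1])
for d in tip_of("wrist","blue_cap")[:3]: print(d["xy"],d["confidence"],ray(P,*d["xy"],.145))
im=capture("scene"); cv2.imwrite("pics/s1.png",im[:,:,::-1]); print(sense()["tcp_pos"])
E
```

```text
[307.7, 238.9] 0.98 [0.43982722 0.25829669 0.145     ]
[0.44042769 0.25086929 0.25031348]
```

View pics/w1.png

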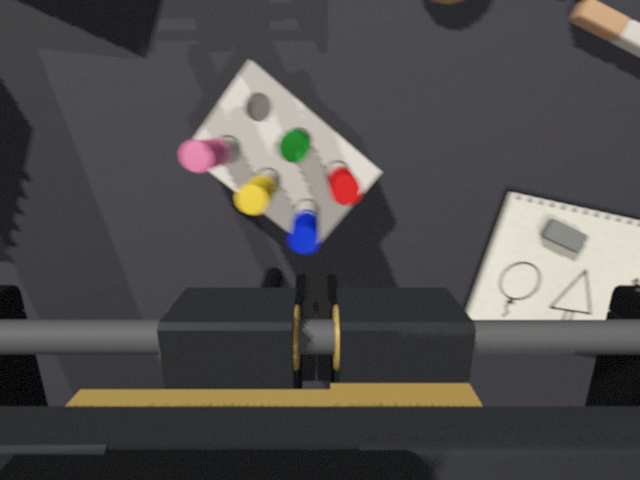

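View pics/s1.png

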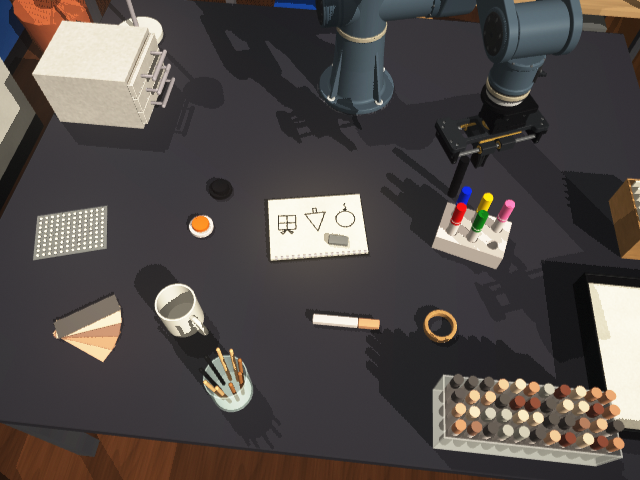

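The wrist view shows the blue cap's top at (305,241), giving (0.440, 0.258), which agrees with the fixed cameras. I'll descend.

```bash
python3 -m inch '[{"travel":[0,6,-20],"rot":[0,0,0]},{"travel":[0,6,-40],"rot":[0,0,0]},{"travel":[0,6,-55],"rot":[0,0,0]},{"travel":[0,6,-66],"rot":[0,0,0]},{"travel":[0,6,-70],"rot":[0,0,0]}]'
for i in 1 ; do python3 -m inch '[{"travel":[0,0,0],"rot":[0,0,0]},{"travel":[0,0,0],"rot":[0,0,0]},{"travel":[0,0,0],"rot":[0,0,0]},{"travel":[0,0,0],"rot":[0,0,0]},{"travel":[0,0,0],"rot":[0,0,0]}]'; done
python3 -c "
from h import *
cv2.imwrite('pics/s2.png',capture('scene')[60:300,320:640,::-1].repeat(2,0).repeat(2,1))"
```

```text
clock: 3.65
tcp_pos: [0.4405, 0.2561, 0.1798]
tool_rot: [179.9, -0.1, 23.4]
contact_force: [-0.2, 0.1, -0.6]
finger_gap: 0.0006
clock: 4.28
tcp_pos: [0.4405, 0.2561, 0.18]
tool_rot: [179.9, -0.1, 23.4]
contact_force: [-0.5, 0.2, -0.0]
finger_gap: 0.0004
```

View pics/s2.png

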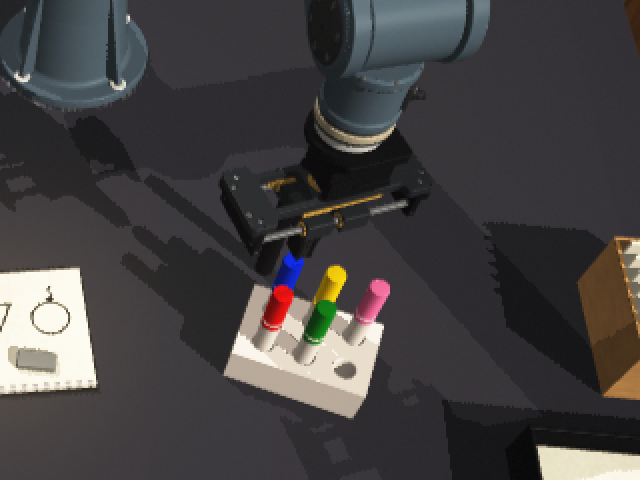

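The enlarged view shows the closed fingertips directly above the blue cap (about (290,258) in the crop) with nothing touched. I'll keep holding there.

```bash

python3 -m inch '[{"travel":[0,0,0],"rot":[0,0,0]},{"travel":[0,0,0],"rot":[0,0,0]},{"travel":[0,0,0],"rot":[0,0,0]},{"travel":[0,0,0],"rot":[0,0,0]},{"travel":[0,0,0],"rot":[0,0,0]}]'
python3 -m inch '[{"travel":[0,0,0],"rot":[0,0,0]},{"travel":[0,0,0],"rot":[0,0,0]},{"travel":[0,0,0],"rot":[0,0,0]},{"travel":[0,0,0],"rot":[0,0,0]},{"travel":[0,0,0],"rot":[0,0,0]}]'
python3 -m inch '[{"travel":[0,0,0],"rot":[0,0,0]},{"travel":[0,0,0],"rot":[0,0,0]},{"travel":[0,0,0],"rot":[0,0,0]},{"travel":[0,0,0],"rot":[0,0,0]},{"travel":[0,0,0],"rot":[0,0,0]}]'
python3 -m inch '[{"travel":[0,0,25],"rot":[0,0,0]},{"travel":[0,0,55],"rot":[0,0,0]},{"travel":[2,-50,65],"rot":[0,0,0]},{"travel":[5,-110,65],"rot":[0,0,0]},{"travel":[7,-170,65],"rot":[0,0,0]}]'

```

```text
clock: 4.95
tcp_pos: [0.4405, 0.2561, 0.1799]
tool_rot: [179.9, -0.1, 23.4]
contact_force: [0.5, -0.3, -0.1]
finger_gap: 0.0006
clock: 5.58
tcp_pos: [0.4405, 0.2561, 0.1799]
tool_rot: [179.9, -0.1, 23.4]
contact_force: [0.5, -0.5, -0.0]
finger_gap: 0.0009
clock: 6.2
tcp_pos: [0.4405, 0.2561, 0.1799]
tool_rot: [179.9, -0.1, 23.4]
contact_force: [0.3, 0.8, -0.4]
finger_gap: 0.0003
clock: 6.82
tcp_pos: [0.4477, 0.0847, 0.2453]
tool_rot: [179.8, -0.2, 23.5]
contact_force: [1.4, 0.1, 0.1]
finger_gap: 0.0007
```

```bash

python3 -m inch '[{"travel":[1,-40,-10],"rot":[0,0,0]},{"travel":[2,-77,-40],"rot":[0,0,0]},{"travel":[2,-77,-80],"rot":[0,0,0]},{"travel":[2,-77,-100],"rot":[0,0,0]},{"travel":[2,-77,-100],"rot":[0,0,0]}]'
python3 - <<'E'
from h import *
P=camera_params("wrist"); im=capture("wrist"); cv2.imwrite("pics/w2.png",im[:,:,::-1])
for d in tip_of("wrist","balloon")[:3]: print(d["xy"],d["confidence"],ray(P,*d["xy"],.012))
print(sense()["tcp_pos"])
E
```

```text
clock: 7.45
tcp_pos: [0.4486, 0.0077, 0.1442]
tool_rot: [180.0, 0.0, 23.5]
contact_force: [-0.9, 0.1, 0.3]
finger_gap: 0.0003
[0.45013919 0.00771385 0.14574488]
```

View pics/w2.png

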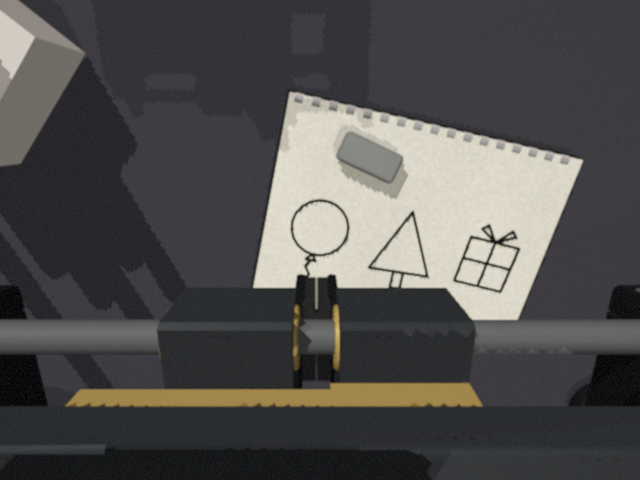

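The wrist view shows the balloon's circle centred at (320,228), with the eraser at (370,157), away from it.

```bash

python3 -c "
from h import *
print(ray(camera_params('wrist'),320,228,.012),sense()['tcp_pos'])"
```

```text
[0.45374995 0.00629983 0.012     ] [0.45013919 0.00771385 0.14574488]
```

Target (0.452, 0.007), TCP z 0.048, which puts the fingertips 22 mm above the page.

```bash

python3 -m inch '[{"travel":[2,-1,-30],"rot":[0,0,0]},{"travel":[2,-1,-60],"rot":[0,0,0]},{"travel":[2,-1,-80],"rot":[0,0,0]},{"travel":[2,-1,-92],"rot":[0,0,0]},{"travel":[2,-1,-97],"rot":[0,0,0]}]'
python3 -m inch '[{"travel":[0,0,0],"rot":[0,0,0]},{"travel":[0,0,0],"rot":[0,0,0]},{"travel":[0,0,0],"rot":[0,0,0]},{"travel":[0,0,0],"rot":[0,0,0]},{"travel":[0,0,0],"rot":[0,0,0]}]'
python3 -c "
from h import *
cv2.imwrite('pics/s3.png',capture('scene')[60:300,180:500,::-1].repeat(2,0).repeat(2,1))"
```

```text
clock: 8.18
tcp_pos: [0.4528, 0.0067, 0.0489]
tool_rot: [179.8, -0.2, 23.6]
contact_force: [0.9, -0.4, 0.4]
finger_gap: 0.0004
clock: 8.8
tcp_pos: [0.4528, 0.0067, 0.0491]
tool_rot: [179.8, -0.3, 23.6]
contact_force: [0.1, -0.3, -0.5]
finger_gap: 0.0006
```

View pics/s3.png

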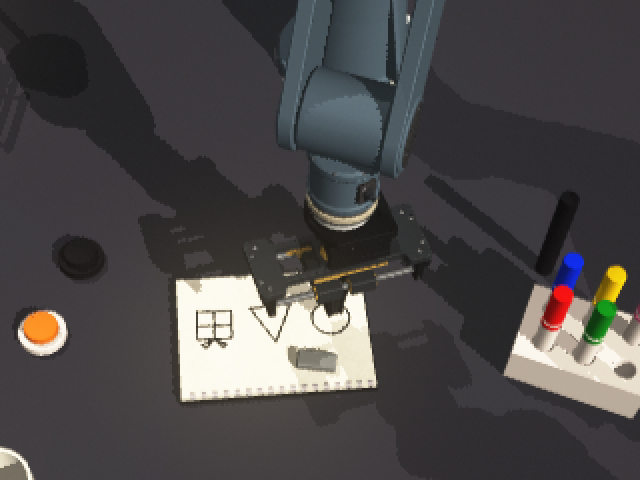

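The fingertips hover over the balloon at about (335,315) in the crop, clear of the page and eraser. After this hold I'll move to the button.

```bash

python3 -m inch '[{"travel":[0,0,0],"rot":[0,0,0]},{"travel":[0,0,0],"rot":[0,0,0]},{"travel":[0,0,0],"rot":[0,0,0]},{"travel":[0,0,0],"rot":[0,0,0]},{"travel":[0,0,0],"rot":[0,0,0]}]'
python3 -m inch '[{"travel":[0,0,0],"rot":[0,0,0]},{"travel":[0,0,0],"rot":[0,0,0]},{"travel":[0,0,0],"rot":[0,0,0]},{"travel":[0,0,0],"rot":[0,0,0]},{"travel":[0,0,0],"rot":[0,0,0]}]'
python3 -m inch '[{"travel":[0,0,0],"rot":[0,0,0]},{"travel":[0,0,0],"rot":[0,0,0]},{"travel":[0,0,0],"rot":[0,0,0]},{"travel":[0,0,0],"rot":[0,0,0]},{"travel":[0,0,0],"rot":[0,0,0]}]'
python3 -m inch '[{"travel":[0,0,30],"rot":[0,0,0]},{"travel":[0,0,70],"rot":[0,0,0]},{"travel":[10,-50,80],"rot":[0,0,0]},{"travel":[20,-105,80],"rot":[0,0,0]},{"travel":[30,-160,80],"rot":[0,0,0]}]'
python3 -m inch '[{"travel":[6,-50,0],"rot":[0,0,0]},{"travel":[14,-100,0],"rot":[0,0,0]},{"travel":[23,-150,0],"rot":[0,0,0]},{"travel":[25,-165,-10],"rot":[0,0,0]},{"travel":[25,-168,-20],"rot":[0,0,0]}]'
python3 - <<'E'
from h import *
P=camera_params("wrist"); im=capture("wrist"); cv2.imwrite("pics/w3.png",im[:,:,::-1])
h=cv2.cvtColor(im,cv2.COLOR_RGB2HSV)
o=cv2.inRange(h,(5,170,100),(15,255,255)); n,l,st,ce=cv2.connectedComponentsWithStats(o)
for i in range(1,n):
    if st[i,4]>100: print(st[i],ce[i],ray(P,*ce[i],.022))
for d in tip_of("wrist","call_top")[:3]: print(d["xy"],d["confidence"],ray(P,*d["xy"],.022))
print(sense()["tcp_pos"])
E
```

```text
clock: 9.48
tcp_pos: [0.4528, 0.0067, 0.049]
tool_rot: [179.8, -0.2, 23.6]
contact_force: [0.7, -0.3, 0.1]
finger_gap: 0.0004
clock: 10.1
tcp_pos: [0.4528, 0.0067, 0.049]
tool_rot: [179.8, -0.2, 23.6]
contact_force: [0.4, -0.7, -0.1]
finger_gap: 0.0005
clock: 10.72
tcp_pos: [0.4528, 0.0067, 0.049]
tool_rot: [179.8, -0.2, 23.6]
contact_force: [0.2, -0.1, -0.3]
finger_gap: 0.0004
clock: 11.35
tcp_pos: [0.4831, -0.1548, 0.1295]
tool_rot: [179.7, -0.3, 23.6]
contact_force: [1.1, 0.7, -0.4]
finger_gap: 0.0006
clock: 11.98
tcp_pos: [0.5075, -0.3228, 0.1085]
tool_rot: [179.8, -0.3, 23.5]
contact_force: [0.0, -0.2, 0.7]
finger_gap: 0.0003
[ 289  222   56   56 2473] [316.25556005 250.01213101] [ 0.50755548 -0.32235376  0.022     ]
[319.2, 253.5] 0.77 [ 0.50610638 -0.32510866  0.022     ]
[ 0.50638435 -0.32037391  0.10742895]
```

View pics/w3.png

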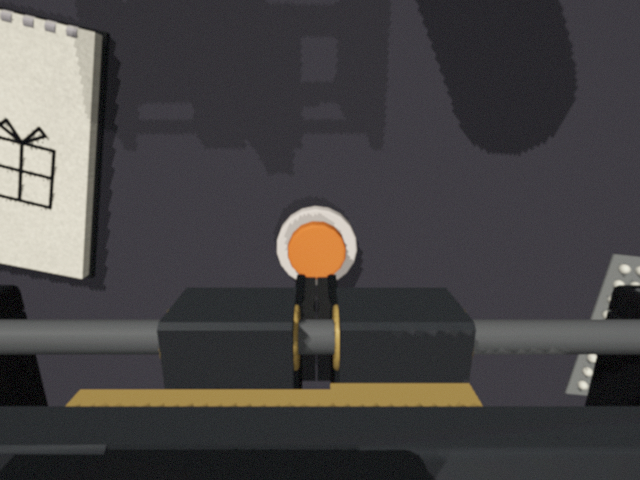

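The orange button is centred at (316,250), giving (0.5075, -0.322), directly below the fingertips. I'll descend, press and retreat.

```bash

python3 -m inch '[{"travel":[0,0,-30],"rot":[0,0,0]},{"travel":[0,0,-50],"rot":[0,0,0]},{"travel":[0,0,-60],"rot":[0,0,0]},{"travel":[0,0,-66],"rot":[0,0,0]},{"travel":[0,0,-66],"rot":[0,0,0]}]'
python3 -m inch '[{"travel":[0,0,-3],"rot":[0,0,0]},{"travel":[0,0,-6],"rot":[0,0,0]},{"travel":[0,0,-8],"rot":[0,0,0]},{"travel":[0,0,-10],"rot":[0,0,0]},{"travel":[0,0,-11],"rot":[0,0,0]}]'
```

```text
clock: 12.7
tcp_pos: [0.5065, -0.32, 0.0416]
tool_rot: [-180.0, -0.2, 23.6]
contact_force: [-0.1, 0.2, 0.5]
finger_gap: 0.0007
clock: 13.32
tcp_pos: [0.5069, -0.3203, 0.031]
tool_rot: [180.0, -0.2, 23.6]
contact_force: [0.8, 0.2, 4.5]
finger_gap: 0.0009
```

```bash

python3 -m inch '[{"travel":[0,0,-1],"rot":[0,0,0]},{"travel":[0,0,-2],"rot":[0,0,0]},{"travel":[0,0,-2],"rot":[0,0,0]}]'
```

```text
clock: 13.7
tcp_pos: [0.5069, -0.3203, 0.0303]
tool_rot: [180.0, -0.2, 23.6]
contact_force: [-1.6, 1.3, 11.7]
finger_gap: 0.0002
```

The force rose to 11.7 N, past the 5 N spring, and motion stopped, so the button is fully down. Retreating.

```bash

python3 -m inch '[{"travel":[0,0,10],"rot":[0,0,0]},{"travel":[0,0,40],"rot":[0,0,0]},{"travel":[0,0,80],"rot":[0,0,0]},{"travel":[0,0,120],"rot":[0,0,0]},{"travel":[0,0,150],"rot":[0,0,0]}]'
python3 -m inch '[{"travel":[0,0,0],"rot":[0,0,0]},{"travel":[0,0,0],"rot":[0,0,0]},{"travel":[0,0,0],"rot":[0,0,0]},{"travel":[0,0,0],"rot":[0,0,0]}]'
python3 -c "
from h import *
cv2.imwrite('pics/s4.png',capture('scene')[:,:,::-1])"
```

```text
clock: 14.32
tcp_pos: [0.5068, -0.3203, 0.1817]
tool_rot: [179.9, -0.2, 23.7]
contact_force: [0.4, -0.0, 0.0]
finger_gap: 0.0004
clock: 14.82
tcp_pos: [0.5062, -0.3199, 0.1803]
tool_rot: [-179.9, -0.1, 23.7]
contact_force: [0.1, -0.6, 0.2]
finger_gap: 0.0003
```

View pics/s4.png

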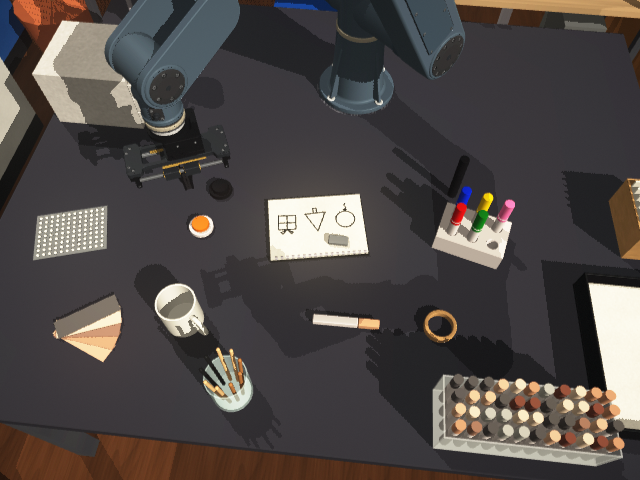

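The button at (201,226) is back up, the markers, mug, tape and eraser look unmoved, and the arm is clear.

```bash
python3 -c "
from bench import *
print(job_done())"
```

```text
the job is handed in; nothing more can be done
None
```

I pointed at the blue marker's cap, then at the balloon, then pressed the orange call button, and handed the job in at about 15 s of the 51 s allowed. The hand-in gives no verdict.

- **Blue marker:** the closed fingertips held about 21 mm above the cap for roughly 2.5 s. The cap position agreed to within a few millimetres across the top, scene and wrist cameras.
- **Balloon:** the fingertips held about 23 mm above its middle for roughly 2.5 s. The network did not find the balloon in the wrist picture, so I read its centre from the image by eye. That was within about 4 mm of what the other two cameras gave.
- **Call button:** I pressed until the force rose to 11.7 N against a hard stop, well above the 5 N spring. I then lifted about 150 mm clear.

The last scene picture shows the button released and the markers, mug, eraser, lying marker and tape where they were. That last check was by eye only, as I did not re-measure their positions. The last force reading was about 0.6 N, in line with the noise seen when moving freely. None of the checks failed.

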